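# Take the filled airbrush bottle off its charging coupling

### The job

The orange-banded air bottle on the blue charging station is full. Shut the air off by turning the red valve handle clockwise a full quarter turn until it stands across the station; then draw the yellow-rimmed sleeve of the coupling back to its stop so that the bottle pops loose, pull the bottle straight out so that the sleeve snaps forward again, and lay it down (not dropped) lengthwise in the middle of the empty green cradle, either way round. Leave the blue-banded bottle and the other things on the desk where they are.

Things in the scene. Friction and masses are not known exactly. Their poses are not given: they have to be found in the camera images.
- station: charging station, fixed. Origin on the desk; +x is the way the bottle comes out, z up. Dark base plate x -130 to 195 mm, y +-55, 12 mm thick. A blue block (x -130 to -30, y +-35, top z = 92 mm) has the valve handle on top and the coupling on its +x face, axis along x at y = 0, z = 75 mm. While locked the bottle's origin is at x = 140 mm and pulling cannot free it.
- coupling_mouth (a point): centre of the coupling's mouth (21 mm bore) at station x = 60, z = 75 mm. With the sleeve back more than 9 mm a spring pushes the bottle out 10 mm (origin to x = 150). The sleeve may then be let go: the nipple keeps it about 5 mm back until the bottle is drawn out 5 mm more (under 10 N), when it snaps home. The nipple is clear of the mouth once the bottle's origin is past x = 175 mm.
- tail_rest (a point): top of the post of a black V rest under the bottle's tail (station x = 184, z = 50 mm; 12 mm long along x, at most 36 mm wide, its edges reach z = 61 mm). The rest is narrower than the bottle, so fingers on the bottle's sides pass it as the bottle is drawn along x.
- valve (a joint): angle of the red valve handle (rad): 0 = along the station's x axis (air on), 1.571 = across it (air off, a stop). It grows clockwise seen from above; stiff (0.08 N m), stays where it is left. It starts between 0 and 0.3.
- valve_grip (a point): centre of the red valve handle, a bar 76 mm long, 12 mm wide and 22 mm high (z = 114 to 136 mm) that turns about the vertical through this point, above station x = -100 mm. The block's top lies 33 mm below this point.
- sleeve (a joint): travel of the coupling's sleeve (m): 0 = forward (home), grows as it is drawn back towards the blue block, stop at 0.014. A spring pushes it forward with 4 N at 0 and 8 N at the stop.
- sleeve_grip (a point): centre of the sleeve, on the coupling's axis (station x = 33 mm, z = 75 mm when home); moves with the sleeve. The sleeve is a spool 46 mm long: a steel waist 36 mm in diameter and 34 mm long between two rims 48 mm in diameter and 6 mm thick, the front one yellow. It does not turn. Fingers can grip the waist from above.
- bottle: the bottle to take off: lies on its side, an aluminium cylinder 44 mm in diameter and 110 mm long with an orange band, then a dark collar (28 mm diameter, 17 mm long) and a brass nipple (19 mm diameter, 40 mm long); 167 mm overall, about 0.25 kg. Origin on the axis at the middle of the 110 mm cylinder; x along the axis, the nipple towards -x. At the start it is locked in the coupling, parallel to the station's x axis.
- bottle_tip (a point): tip of the bottle's nipple, 112 mm from the bottle's origin on its -x side.
- cradle: the empty green cradle, fixed for the run: base plate 120 x 80 x 10 mm with two 12 mm thick V rests 84 mm apart (upper edges 49 mm up, 70 mm apart). Origin on the desk under its centre, x along the V's. 72 mm is free between the rests for fingers. A like cradle beside it holds the blue-banded bottle; which of the two is nearer varies.
- cradle_seat (a point): where the bottle's origin is when it lies properly in the empty cradle: above the cradle's centre, 45 mm over the desk.
- spare: the blue-banded bottle, of the same shape, lying in the second cradle; leave it. Origin at the middle of its cylinder.
- ink_jar: amber ink jar, 52 mm in diameter, 48 mm high, on the desk; origin at its base.
- tape_roll: yellow roll of tape lying flat, 96 mm in diameter, 25 mm high; origin at its base.
- water_cup: white cup, 80 mm in diameter, 90 mm high; origin at its base.
- marker: black marker pen, 130 x 16 x 16 mm, lying on the desk; origin under its middle.
- gouache: blue paint jar, 60 mm in diameter, 60 mm high; origin at its base.
There are look-alikes about, which are no part of the job. Leave any black look-alike of the cradle alone.

How it is judged (in metres and radians):
On the way, in this order (a step that is already met when the one before it is completed fails the run):
1. the valve is shut while the bottle is still locked in (value of joint valve above 1.3 rad and x of bottle in the frame of station below 0.143 m), for 0.2 s.
2. the sleeve is drawn back and the bottle has popped loose (value of joint valve above 1.3 rad and value of joint sleeve above 0.009 m and x of bottle in the frame of station above 0.146 m), for 0.1 s.
3. the bottle is out of the coupling, held by the fingers, and the sleeve has snapped forward (value of joint valve above 1.3 rad and value of joint sleeve below 0.002 m and x of bottle_tip in the frame of station above 0.065 m and contact force between bottle and the fingers above 0.5 N), for 0.1 s.
At the end, for the whole second after the job is handed in: The orange-banded bottle lies at rest in the empty cradle, its middle within 18 mm of the cradle's centre and its axis within 0.12 rad of the cradle's, fully down (within 4 mm of its seated height); the valve is shut (over 1.3 rad) and the sleeve is home (within 2 mm) (horizontal distance between bottle and cradle_seat below 0.018 m and z of bottle in the frame of cradle between 0.041 and 0.05 m and angle between the x axis of bottle and the x axis of cradle, either way round below 0.12 rad and linear speed of bottle below 0.02 m/s and angular speed of bottle below 0.2 rad/s and value of joint valve above 1.3 rad and value of joint sleeve below 0.002 m); the robot touches nothing.
It fails at once if the bottle is dropped or thrown (moves over 0.6 m/s outside the coupling with no finger on it) (linear speed of bottle above 0.6 m/s and contact force between bottle and the fingers below 0.05 N and x of bottle_tip in the frame of station above 0.065 m).
It fails at once if the bottle falls on the desk (height (world z) of bottle below 0.032 m).
It fails at once if the blue-banded bottle or another loose thing on the desk is moved more than 25 mm (distance of any of spare, ink_jar, tape_roll, water_cup, marker, gouache from where it was at the start of the episode above 0.025 m).
It also fails if it takes over 61 s, if anything falls off the work surface, if the arm or the gripper's body presses on something with over 40 N, if the wrist force passes 120 N, or if a joint passes its speed limit or range.

### The arm

A 6-joint arm with a two-finger parallel gripper is mounted at the origin on the work surface. World frame = base frame: x ahead of the robot, y to its left, z up, the work surface at z = 0. Lengths are in mm, angles in rad, forces in N, time in s.
With the tool pointing down it reaches from about 400 to 925 mm from the base axis. Payload 12.5 kg.
Tool frame: the origin (TCP) lies midway between the tips of the shut fingers; the grasp point (between the pads) lies 19 mm behind it; z points along the fingers, y is the line along which they close (so a half turn about z gives the same grasp; the last joint's range is limited). The gripper opens to 95 mm and grips with 3 to 60 N. Pads are 20 mm wide; open, the fingers measure 119 mm over their backs; the gripper's body (75 mm by 180 mm) begins 59 mm behind the grasp point.
Start: joints at [1.073, 0.491, 1.559, -0, 1.092, -0.106], TCP at [238.643, 577.664, 214.661] pointing down, gripper open.
Joint ranges: [-3.1, 3.1], [-0.84, 2.19], [0.05, 2.79], [-1.13, 4.28], [0.06, 2.93], [-2.69, 2.69]. Speed limits (rad/s): [2.22, 2.22, 2.79, 3.14, 3.14, 3.14].

### API

Orientations are given as [roll, pitch, yaw] about the fixed x, y, z axes, in that order (R = Rz(yaw) Ry(pitch) Rx(roll)).
In Python, from cell import state, read_camera, job_done gives the robot as it stands.
- The arm moves only by the tool carry_out, never from a script. Its argument "moves" is a list of rows, each an object with "slide": the shift along the tool's x, y, z as a fraction of full scale, a list of three; "spin": the turn about the tool's z as a fraction of full scale. A call has 1 to 12 rows; each row shifts and turns the commanded pose from where the row before left it, along the tool's axes as they then stand; what a row does not reach is not made up. Full scale, the value 1, is 0.4 m for a shift and 30 degrees for a turn. A row lasts 1/12 s, in which the tool goes at most 41.7 mm and 7.16 degrees, less where a joint would pass 70% of its speed; a pose out of reach is approached as far as the arm can. A call with a number of a shift or a turn outside -1 to 1 is refused whole. A call with a gripper value outside its range is refused whole. "hand" is the closure, from 0 (fully open) to 1 (shut), set as the call begins (left out, the last holds). The fingers move at their own pace and stop on an object; the grip force is fixed at half the most. Time passes only in rows, so rows that do not move let the fingers close. It gives the time, the measured TCP pose, the force, the opening and the grip force at its end, in the units of the state.
- state(): the state, without advancing time (a new reading comes with each control period).
- read_camera(name): name is "scene" or "top"; returns a dict with "color" (384x512x3 uint8, red, green, blue), "K" (3x3 intrinsics, pixels), "R" (3x3) and "t" (3): a world point X has camera coordinates R X + t. Camera axes: x right, y down, z forward; pixel columns grow to the right and rows downward; lengths in mm; the calibration is good to about 2 mm. A picture is of the moment at which its call begins. There is no depth.
- job_done(): hands the job in; it is judged then, once.
The state is a dict: "t": time; "joints": joint angles; "qvel": joint speeds; "tau": joint torques, N m; "eef_pos": TCP position; "tcp_rot": TCP orientation; "ft_force": force on the tool from outside, world axes, zero at the start; "moment": the same for the moment, N m; "opening": opening from 0.0 (shut) to 1.0 (fully open); "grip_force": force on a finger pad.
Only numpy, scipy, OpenCV 4.12 (cv2) and the standard library are available. Lean on these libraries where they do the work, as an engineer would, in place of code of your own. Each camera call takes 0.05 s, during which the arm holds its last target. There are 200 camera calls.

## Working session

There is one attempt and no reset: what is moved stays moved. The work goes in short steps, Python scripts to look and compute and a tool call to move; the robot and the scene stay as the last step left them, time stands still between calls to the robot, and variables do not carry over. Pictures are saved under pics/ and viewed, at most 10 in all, crops included, and the job is handed in when it is done.

Besides the shell and the picture viewer there is one more tool, called after "Call:" as name([rows], argument=value, ...), one row to a line, values as JSON. carry_out: Moves the arm, as the interface text tells. Shift numbers are shares of 0.4 m and turn numbers shares of 30 degrees, none past 1 either way. Its arguments: {"type":"object","properties":{"moves":{"type":"array"},"hand":{"type":"number"}},"required":["moves"]}

```bash
mkdir -p pics; ls; python3 - <<'E'
from cell import state, read_camera
import cv2
s=state(); print(s)
for n in ("scene","top"):
    c=read_camera(n); cv2.imwrite(f"pics/{n}0.png",cv2.resize(c["color"][:,:,::-1],(800,600),interpolation=cv2.INTER_CUBIC)); print(n,c["K"],c["R"],c["t"])
E
```

```text
pics
{'t': 0.0, 'joints': array([ 1.07342223e+00,  4.91578685e-01,  1.55945487e+00,  2.87424684e-05,
        1.09171465e+00, -1.05607838e-01]), 'qvel': array([ 0.00015128,  0.0003568 , -0.00010323, -0.00042917,  0.00044464,
        0.00041139]), 'tau': array([-1.11886304e-03, -6.12631202e+01, -2.58179140e+01,  6.92363572e-02,
        4.82474989e-02, -4.02597516e-05]), 'eef_pos': array([238.49571018, 577.43641524, 214.04800764]), 'tcp_rot': array([-3.14044623e+00, -1.47157478e-04,  2.74981305e+00]), 'ft_force': array([-0.06957082, -0.64901212,  0.43320136]), 'moment': array([-0.04320199, -0.0226589 , -0.05213856]), 'grip_force': 0.0, 'opening': 1.002494043996045}
scene [[445.18601706   0.         250.18057662]
 [  0.         445.18601706 196.28229619]
 [  0.           0.           1.        ]] [[ 0.06083997  0.9980839  -0.01127054]
 [ 0.8051459  -0.05574657 -0.59045102]
 [-0.58994795  0.0268486  -0.80699478]] [ -89.68334484 -352.44210048 1653.98024986]
top [[419.85277733   0.         251.94693093]
 [  0.         419.85277733 186.79781868]
 [  0.           0.           1.        ]] [[-0.02134182 -0.99976511  0.00377448]
 [-0.99544635  0.0208985  -0.09300439]
 [ 0.09290366 -0.00574218 -0.99565854]] [  50.21961172  527.30241683 1213.1478533 ]
```

View pics/scene0.png

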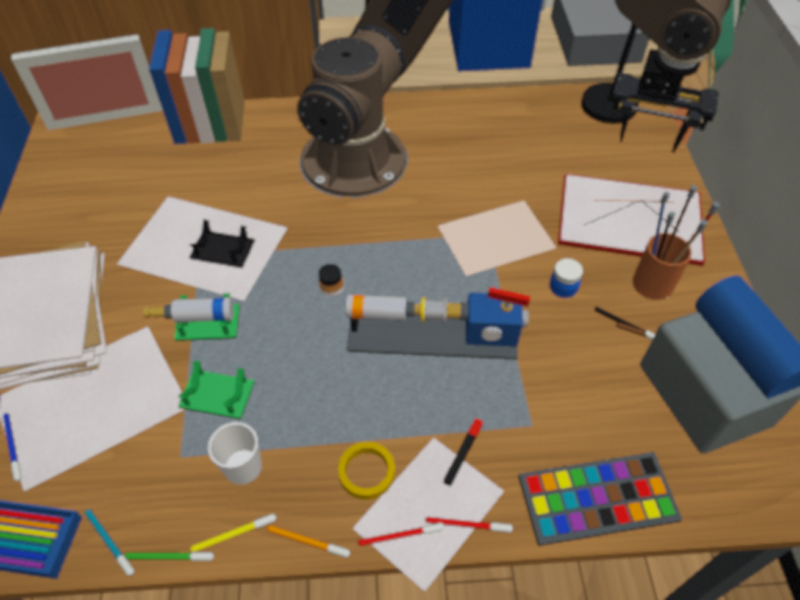

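View pics/top0.png

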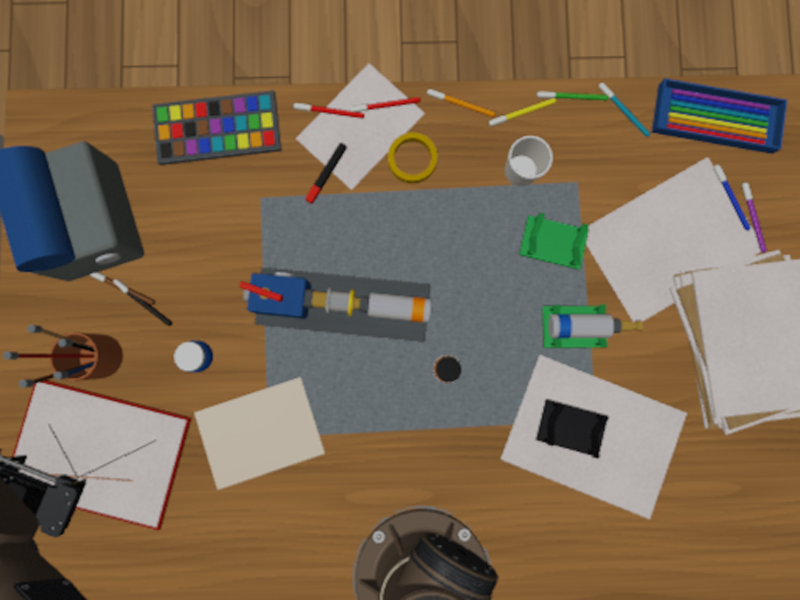

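The scene view shows the station with the orange-banded bottle at (380,308) and the block at (494,318). The top view shows the same bottle at (400,305) and the red handle at (262,291).

Cradle candidates in the top view:
- **Empty green cradle**, (554,241): fits the description, being green and empty.
- **Green cradle holding the blue-banded bottle**, (575,326): must be left alone.
- **Black look-alike**, (572,428): must be left alone.

I'll confirm with an enlarged crop and measure.

```bash
cat > h.py <<'E'
import numpy as np, cv2
from cell import state, read_camera
def ray(c,px,z):
    d=c["R"].T@np.linalg.solve(c["K"],[px[0],px[1],1.]); o=-c["R"].T@c["t"]
    return o+d*(z-o[2])/d[2]
def proj(c,X):
    p=c["K"]@(c["R"]@np.asarray(X,float)+c["t"]); return p[:2]/p[2]
def tri(c1,p1,c2,p2):
    A=[];b=[]
    for c,p in((c1,p1),(c2,p2)):
        P=c["K"]@np.c_[c["R"],c["t"]]
        for i in(0,1):
            r=p[i]*P[2]-P[i]; A.append(r[:3]); b.append(-r[3])
    return np.linalg.lstsq(np.array(A),np.array(b),rcond=None)[0]
HSV=dict(red=((174,150,90),(180,255,255),(0,170,90),(4,255,255)),orange=((7,170,120),(19,255,255)),yellow=((22,150,110),(34,255,255)),green=((45,120,40),(80,255,255)),blue=((100,140,40),(125,255,255)),white=((0,0,125),(180,45,255)))
def mask(c,col,roi):
    h=cv2.cvtColor(c["color"],cv2.COLOR_RGB2HSV); v=HSV[col]; m=cv2.inRange(h,v[0],v[1])
    if len(v)>2: m|=cv2.inRange(h,v[2],v[3])
    r=np.zeros_like(m); x0,y0,x1,y1=roi; r[y0:y1,x0:x1]=m[y0:y1,x0:x1]; return r
def blob(c,col,roi):
    cs,_=cv2.findContours(mask(c,col,roi),cv2.RETR_EXTERNAL,cv2.CHAIN_APPROX_NONE)
    k=max(cs,key=cv2.contourArea); M=cv2.moments(k)
    return np.array([M["m10"],M["m01"]])/max(M["m00"],1e-9),cv2.minAreaRect(k),k
E
python3 - <<'E'
from h import *
np.set_printoptions(precision=1,suppress=True)
T=read_camera("top");S=read_camera("scene")
R={"top":{"red":(150,175,185,200),"orange":(255,185,285,210),"yellow":(210,180,235,205),"blue":(155,170,205,210),"white":(233,180,266,210),"green":(325,130,380,175)},
"scene":{"red":(305,180,345,200),"orange":(215,185,240,210),"yellow":(262,185,280,210),"blue":(295,180,340,225),"white":(230,185,262,210),"green":(110,225,165,270)}}
z=dict(red=136,orange=75,yellow=75,blue=92,white=75,green=10)
for k in z:
    a=blob(T,k,R["top"][k]); b=blob(S,k,R["scene"][k])
    print(k,a[0],b[0],"plane",ray(T,a[0],z[k]),"tri",tri(T,a[0],S,b[0]))
    print("   box",np.array([ray(T,p,z[k])[:2] for p in cv2.boxPoints(a[1])]).tolist() if 0 else [ray(T,p,z[k])[:2].round() for p in cv2.boxPoints(a[1])])
up=lambda c,x0,y0,w,h,s:cv2.resize(c["color"][y0:y0+h,x0:x0+w,::-1],(w*s,h*s),interpolation=cv2.INTER_CUBIC)
a=up(T,150,125,133,100,6);b=up(T,320,125,90,110,5)
cv2.imwrite("pics/c1.png",up(T,150,125,266,110,3)); 
out=np.vstack([up(T,150,165,133,55,6)[:,:798],np.hstack([up(T,325,125,66,45,6),up(S,105,185,66,85,6)[:270]])[:,:798]])
cv2.imwrite("pics/c1.png",out);print(out.shape)
E
```

```text
red [166.9 186.2] [325.2 189.4] plane [524.2 267.5 136. ] tri [525.2 269.8 126.3]
   box [array([533., 304.]), array([543., 301.]), array([516., 231.]), array([506., 235.])]
orange [267.3 197.8] [228.6 197. ] plane [491.5  -3.1  75. ] tri [491.8  -3.   70.6]
   box [array([472.,   9.]), array([514.,   4.]), array([512., -15.]), array([470., -10.])]
yellow [224.3 193.3] [268.9 197.8] plane [506.9 117.6  75. ] tri [506.7 115.9  76. ]
   box [array([485., 123.]), array([528., 118.]), array([527., 112.]), array([484., 117.])]
blue [179.2 189.3] [314.3 205.9] plane [519.3 242.   92. ] tri [523.5 249.1  45.5]
   box [array([493., 301.]), array([562., 293.]), array([548., 188.]), array([479., 196.])]
white [249.3 195.7] [246.4 193. ] plane [498.4  47.4  75. ] tri [497.2  48.6  92.4]
   box [array([485.,  88.]), array([522.,  83.]), array([512.,   7.]), array([475.,  12.])]
green [354.2 154.4] [138.3 251.1] plane [ 620.9 -270.6   10. ] tri [ 620.9 -269.4   10. ]
   box [array([ 595., -202.]), array([ 681., -224.]), array([ 652., -341.]), array([ 567., -318.])]Traceback (most recent call last):
  File "<stdin>", line 14, in <module>
    return _nx.concatenate(arrs, 0, dtype=dtype, casting=casting)
           ~~~~~~~~~~~~~~~^^^^^^^^^^^^^^^^^^^^^^^^^^^^^^^^^^^^^^^
ValueError: all the input array dimensions except for the concatenation axis must match exactly, but along dimension 1, the array at index 0 has size 798 and the array at index 1 has size 792
```

View pics/c1.png

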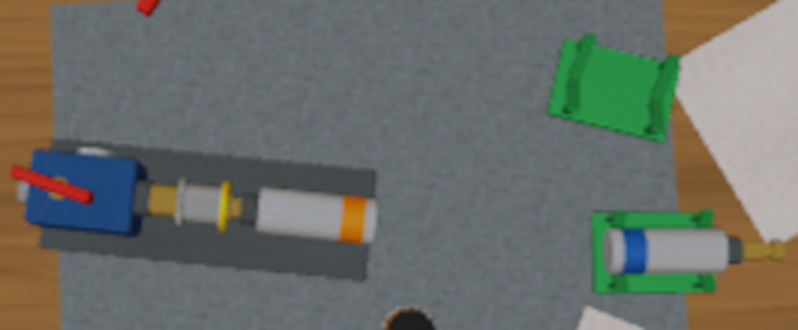

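The crop shows the red handle at (52,185) on the station block and the empty green cradle at (615,88). It is clearly different from the occupied cradle at (655,250), and the black look-alike is outside the crop. The bottle's front edge comes out at station x ≈ 85, as specified, so the station frame is consistent.

```bash
cat >> h.py <<'E'
u=np.array([-.127,-.992]); O=np.array([513.6,170.2])
def st(x,y=0): return O+x*u+y*np.array([.992,-.127])
def go(xy,z,ya=None):
    s=state(); y=s["tcp_rot"][2]; e=s["eef_pos"]; d=np.r_[xy,z]-e
    if np.cos(s["tcp_rot"][0])>-.99: print("tilt!")
    a=np.array([d[0]*np.cos(y)+d[1]*np.sin(y), d[0]*np.sin(y)-d[1]*np.cos(y), -d[2]])
    print("t",round(s["t"],2),"tcp",e.round(1),"yaxis deg",round(np.degrees(y)-90,2),"d_tool mm",a.round(1),"full",(a/400).round(4))
    if ya is not None:
        w=(np.degrees(y)-90-ya+180)%360-180; print("spin deg",round(w,2),"frac",round(w/30,3))
E
python3 -c "
from h import *
print(st(-100)); go(st(-100),180,-21.4)"
```

```text
[526.3 269.4]
t 0.2 tcp [238.6 577.5 214.3] yaxis deg 67.55 d_tool mm [-383.6 -174.9   34.3] full [-0.9589 -0.4373  0.0857]
spin deg 88.95 frac 2.965
```

Call:
carry_out([
  {"slide":[-0.08,-0.0365,0.007],"spin":0},
  {"slide":[-0.08,-0.0365,0.007],"spin":0},
  {"slide":[-0.08,-0.0365,0.007],"spin":0},
  {"slide":[-0.08,-0.0365,0.007],"spin":0},
  {"slide":[-0.08,-0.0365,0.007],"spin":0},
  {"slide":[-0.08,-0.0365,0.007],"spin":0},
  {"slide":[-0.08,-0.0365,0.007],"spin":0},
  {"slide":[-0.08,-0.0365,0.007],"spin":0},
  {"slide":[-0.08,-0.0365,0.007],"spin":0},
  {"slide":[-0.08,-0.0365,0.007],"spin":0},
  {"slide":[-0.08,-0.0365,0.007],"spin":0},
  {"slide":[-0.08,-0.0365,0.007],"spin":0},
], hand=0)

```text
t: 1.2
eef_pos: [527.6, 267.6, 180.9]
tcp_rot: [3.142, -0.0, 2.75]
ft_force: [0.3, 0.3, -0.3]
opening: 0.998
grip_force: 0.0
```

Call:
carry_out([
  {"slide":[0,0,0],"spin":0.228},
  {"slide":[0,0,0],"spin":0.228},
  {"slide":[0,0,0],"spin":0.228},
  {"slide":[0,0,0],"spin":0.228},
  {"slide":[0,0,0],"spin":0.228},
  {"slide":[0,0,0],"spin":0.228},
  {"slide":[0,0,0],"spin":0.228},
  {"slide":[0,0,0],"spin":0.228},
  {"slide":[0,0,0],"spin":0.228},
  {"slide":[0,0,0],"spin":0.228},
  {"slide":[0,0,0],"spin":0.228},
  {"slide":[0,0,0],"spin":0.228},
])

```text
t: 2.2
eef_pos: [526.6, 269.1, 180.9]
tcp_rot: [-3.141, 0.0, 1.311]
ft_force: [-0.2, 0.6, 1.1]
opening: 0.998
grip_force: 0.0
```

```bash
python3 -c "
from h import *
go(st(-100),106,-21.4)"
```

```text
t 2.2 tcp [526.6 269.1 180.9] yaxis deg -14.87 d_tool mm [ 0.2 -0.4 74.9] full [ 0.0006 -0.0009  0.1873]
spin deg 6.53 frac 0.218
```

Call:
carry_out([
  {"slide":[0,0,0],"spin":0.218},
  {"slide":[0,0,0.06],"spin":0},
  {"slide":[0,0,0.06],"spin":0},
  {"slide":[0,0,0.05],"spin":0},
  {"slide":[0,0,0.017],"spin":0},
])

```text
t: 2.62
eef_pos: [525.5, 268.7, 103.6]
tcp_rot: [-3.139, 0.002, 1.203]
ft_force: [-1.0, -0.4, -0.5]
opening: 1.001
grip_force: 0.0
```

Call:
carry_out([
  {"slide":[0,0,0],"spin":0},
  {"slide":[0,0,0],"spin":0},
  {"slide":[0,0,0],"spin":0},
  {"slide":[0,0,0],"spin":0},
  {"slide":[0,0,0],"spin":0},
  {"slide":[0,0,0],"spin":0},
  {"slide":[0,0,0],"spin":0},
  {"slide":[0,0,0],"spin":0},
], hand=1)

```text
t: 3.28
eef_pos: [526.7, 269.1, 106.5]
tcp_rot: [3.141, -0.0, 1.203]
ft_force: [-0.8, 0.6, 0.9]
opening: 0.491
grip_force: 0.0
```

Call:
carry_out([
  {"slide":[0,0,0],"spin":0},
  {"slide":[0,0,0],"spin":0},
  {"slide":[0,0,0],"spin":0},
  {"slide":[0,0,0],"spin":0},
  {"slide":[0,0,0],"spin":0},
  {"slide":[0,0,0],"spin":0},
  {"slide":[0,0,0],"spin":0},
  {"slide":[0,0,0],"spin":0},
])

```text
t: 3.95
eef_pos: [524.6, 269.8, 106.2]
tcp_rot: [-3.138, 0.001, 1.203]
ft_force: [-10.3, 6.3, 5.5]
opening: 0.126
grip_force: 30.0
```

Call:
carry_out([
  {"slide":[0,0,0],"spin":0.21},
  {"slide":[0,0,0],"spin":0.21},
  {"slide":[0,0,0],"spin":0.21},
  {"slide":[0,0,0],"spin":0.21},
  {"slide":[0,0,0],"spin":0.21},
  {"slide":[0,0,0],"spin":0.21},
  {"slide":[0,0,0],"spin":0.21},
  {"slide":[0,0,0],"spin":0.21},
  {"slide":[0,0,0],"spin":0.21},
  {"slide":[0,0,0],"spin":0.21},
  {"slide":[0,0,0],"spin":0.21},
  {"slide":[0,0,0],"spin":0.21},
])

```text
t: 4.95
eef_pos: [524.2, 270.5, 106.2]
tcp_rot: [-3.141, 0.005, -0.122]
ft_force: [-11.9, 12.3, 5.2]
opening: 0.125
grip_force: 30.0
```

Call:
carry_out([
  {"slide":[0,0,0],"spin":0},
  {"slide":[0,0,0],"spin":0},
  {"slide":[0,0,0],"spin":0},
])

```text
t: 5.2
eef_pos: [524.2, 270.5, 106.2]
tcp_rot: [-3.141, 0.004, -0.117]
ft_force: [-12.8, 11.2, 4.6]
opening: 0.122
grip_force: 30.0
```

Call:
carry_out([
  {"slide":[0,0,0],"spin":0},
  {"slide":[0,0,0],"spin":0},
  {"slide":[0,0,0],"spin":0},
  {"slide":[0,0,0],"spin":0},
  {"slide":[0,0,-0.08],"spin":0},
  {"slide":[0,0,-0.08],"spin":0},
  {"slide":[0,0,0],"spin":0},
], hand=0)

```text
t: 5.78
eef_pos: [528.8, 269.7, 175.5]
tcp_rot: [-3.138, -0.007, -0.117]
ft_force: [1.4, 0.1, 0.6]
opening: 0.557
grip_force: 0.0
```

```bash
python3 -c "
from h import *
go(st(33),140,-7.3)
for n,r in(('top',(150,165,130,55)),('scene',(210,170,130,55))):
    c=read_camera(n);x,y,w,h=r;cv2.imwrite(f'pics/{n}1.png',cv2.resize(c['color'][y:y+h,x:x+w,::-1],None,fx=6,fy=6,interpolation=3))
a=[cv2.imread(f'pics/{n}1.png') for n in('top','scene')]
cv2.imwrite('pics/v1.png',np.vstack(a)[:600,:800])"
```

```text
t 5.78 tcp [528.8 269.7 175.5] yaxis deg -96.68 d_tool mm [ -3.9 133.6  35.5] full [-0.0097  0.3341  0.0888]
spin deg -89.38 frac -2.979
```

View pics/v1.png

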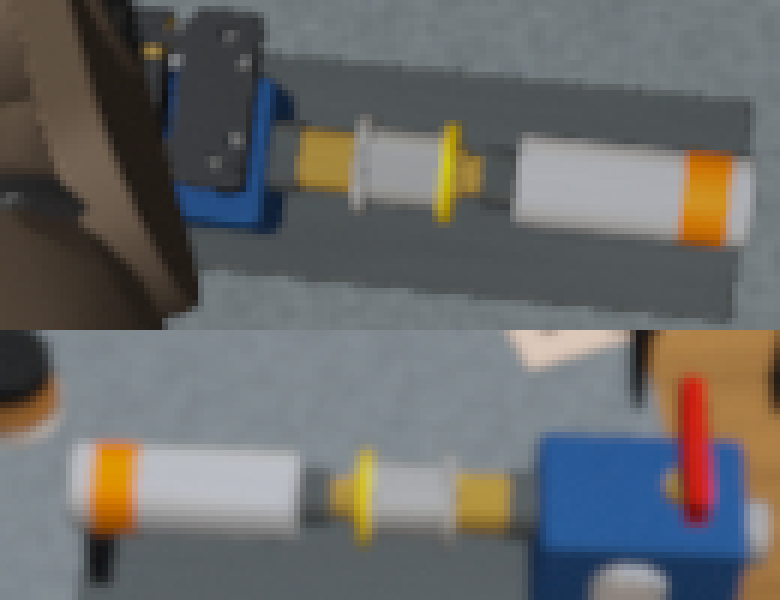

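The scene crop shows the red handle at (693,450) standing across the block, so the valve is shut. The bottle is still seated.

Call:
carry_out([
  {"slide":[-0.0025,0.0835,0.015],"spin":0},
  {"slide":[-0.0025,0.0835,0.015],"spin":0},
  {"slide":[-0.0025,0.0835,0.015],"spin":0},
  {"slide":[-0.0025,0.0835,0.015],"spin":0},
  {"slide":[0,0,0],"spin":-0.23},
  {"slide":[0,0,0],"spin":-0.23},
  {"slide":[0,0,0],"spin":-0.23},
  {"slide":[0,0,0],"spin":-0.23},
  {"slide":[0,0,0],"spin":-0.23},
  {"slide":[0,0,0],"spin":-0.23},
  {"slide":[0,0,0],"spin":-0.23},
  {"slide":[0,0,0],"spin":-0.23},
])

```text
t: 6.88
eef_pos: [506.6, 136.6, 145.0]
tcp_rot: [-3.14, 0.002, 0.853]
ft_force: [-0.3, -0.6, 0.1]
opening: 0.999
grip_force: 0.0
```

Call:
carry_out([
  {"slide":[0,0,0],"spin":-0.228},
  {"slide":[0,0,0],"spin":-0.228},
  {"slide":[0,0,0],"spin":-0.228},
  {"slide":[0,0,0],"spin":-0.228},
  {"slide":[0,0,0],"spin":-0.228},
  {"slide":[0,0,0],"spin":0},
  {"slide":[0,0,0],"spin":0},
])

```text
t: 7.47
eef_pos: [506.8, 136.7, 145.3]
tcp_rot: [-3.14, 0.0, 1.44]
ft_force: [0.2, 0.4, 0.4]
opening: 1.0
grip_force: 0.0
```

```bash
python3 -c "
from h import *
go(st(33),56,-7.3)"
```

```text
t 7.47 tcp [506.8 136.7 145.3] yaxis deg -7.49 d_tool mm [ 1.1  2.5 89.3] full [0.0027 0.0063 0.2233]
spin deg -0.19 frac -0.006
```

Call:
carry_out([
  {"slide":[0.003,0.003,0.06],"spin":0},
  {"slide":[0,0,0.06],"spin":0},
  {"slide":[0,0,0.06],"spin":0},
  {"slide":[0,0,0.043],"spin":0},
  {"slide":[0,0,0],"spin":0},
])

```text
t: 7.88
eef_pos: [506.8, 137.6, 53.8]
tcp_rot: [-3.136, 0.001, 1.44]
ft_force: [-1.0, 0.5, -0.9]
opening: 0.999
grip_force: 0.0
```

Call:
carry_out([
  {"slide":[0,0,0],"spin":0},
  {"slide":[0,0,0],"spin":0},
  {"slide":[0,0,0],"spin":0},
  {"slide":[0,0,0],"spin":0},
  {"slide":[0,0,0],"spin":0},
  {"slide":[0,0,0],"spin":0},
  {"slide":[0,0,0],"spin":0},
  {"slide":[0,0,0],"spin":0},
  {"slide":[0,0,0],"spin":0},
  {"slide":[0,0,0],"spin":0},
  {"slide":[0,0,0],"spin":0},
  {"slide":[0,0,0],"spin":0},
], hand=1)

```text
t: 8.88
eef_pos: [508.4, 138.0, 57.0]
tcp_rot: [-3.141, -0.0, 1.444]
ft_force: [-1.2, -0.1, 0.7]
opening: 0.372
grip_force: 30.0
```

Call:
carry_out([
  {"slide":[0.0075,0,0],"spin":0},
  {"slide":[0.0075,0,0],"spin":0},
  {"slide":[0.0075,0,0],"spin":0},
  {"slide":[0.0075,0,0],"spin":0},
  {"slide":[0.0075,0,0],"spin":0},
  {"slide":[0,0,0],"spin":0},
  {"slide":[0,0,0],"spin":0},
  {"slide":[0,0,0],"spin":0},
])

```text
t: 9.55
eef_pos: [510.1, 151.9, 57.0]
tcp_rot: [-3.141, 0.001, 1.444]
ft_force: [-1.8, -11.8, 3.1]
opening: 0.37
grip_force: 30.0
```

```bash
python3 -c "
from h import *
T=read_camera('top');a=blob(T,'orange',(255,185,295,212));print(a[0],ray(T,a[0],75));print(state()['eef_pos'],state()['ft_force'])"
```

```text
[271.74593496 197.96341463] [490.73969598 -15.8155464   75.        ]
[510.11478636 151.95101546  57.02573134] [ -1.55722268 -11.43204932   2.84265177]
```

The pull met the stop at about 14 mm with a 12 N reaction. The orange band moved out by about 10 mm, so the bottle has popped loose. I'll release and go to the bottle.

Call:
carry_out([
  {"slide":[0,0,0],"spin":0},
  {"slide":[0,0,0],"spin":0},
  {"slide":[0,0,0],"spin":0},
  {"slide":[0,0,0],"spin":0},
  {"slide":[0,0,0],"spin":0},
  {"slide":[0,0,0],"spin":0},
  {"slide":[0,0,0],"spin":0},
  {"slide":[0,0,0],"spin":0},
  {"slide":[0,0,0],"spin":0},
  {"slide":[0,0,0],"spin":0},
], hand=0)

```text
t: 10.43
eef_pos: [510.4, 152.9, 57.0]
tcp_rot: [3.142, -0.0, 1.444]
ft_force: [-1.1, -0.3, 0.1]
opening: 0.983
grip_force: 0.0
```

```bash
python3 -c "
from h import *
T=read_camera('top')
for col,r in(('orange',(255,185,295,212)),('white',(233,180,270,212))):
    a=blob(T,col,r);print(col,ray(T,a[0],75),[ray(T,p,75)[:2].round() for p in cv2.boxPoints(a[1])])
go(st(150),56,-7.3)"
```

```text
orange [490.73969598 -15.8155464   75.        ] [array([511.,  -6.]), array([510., -26.]), array([471., -24.]), array([471.,  -5.])]
white [496.71902022  35.50022163  75.        ] [array([482.,  76.]), array([522.,  71.]), array([512.,  -6.]), array([472.,  -0.])]
t 10.48 tcp [510.4 152.8  57. ] yaxis deg -7.26 d_tool mm [-132.4    0.9    1. ] full [-0.331   0.0023  0.0026]
spin deg 0.04 frac 0.001
```

Call:
carry_out([
  {"slide":[-0.06,0,0],"spin":0},
  {"slide":[-0.09,0,0],"spin":0},
  {"slide":[-0.09,0,0],"spin":0},
  {"slide":[-0.06,0,0],"spin":0},
  {"slide":[-0.03,0.0015,0],"spin":0},
  {"slide":[0,0,0],"spin":0},
  {"slide":[0,0,0],"spin":0},
])

```text
t: 11.07
eef_pos: [494.5, 21.8, 57.1]
tcp_rot: [3.141, -0.0, 1.443]
ft_force: [0.4, -0.0, 0.1]
opening: 0.997
grip_force: 0.0
```

Call:
carry_out([
  {"slide":[0,0,0],"spin":0},
  {"slide":[0,0,0],"spin":0},
  {"slide":[0,0,0],"spin":0},
  {"slide":[0,0,0],"spin":0},
  {"slide":[0,0,0],"spin":0},
  {"slide":[0,0,0],"spin":0},
  {"slide":[0,0,0],"spin":0},
  {"slide":[0,0,0],"spin":0},
  {"slide":[0,0,0],"spin":0},
  {"slide":[0,0,0],"spin":0},
  {"slide":[0,0,0],"spin":0},
], hand=1)

```text
t: 11.98
eef_pos: [494.2, 21.8, 57.0]
tcp_rot: [-3.141, -0.0, 1.444]
ft_force: [-1.3, 1.0, 0.8]
opening: 0.461
grip_force: 30.0
```

Call:
carry_out([
  {"slide":[-0.01,0,0],"spin":0},
  {"slide":[-0.02,0,0],"spin":0},
  {"slide":[-0.02,0,0],"spin":0},
  {"slide":[-0.02,0,0],"spin":0},
  {"slide":[-0.02,0,0],"spin":0},
  {"slide":[-0.02,0,0],"spin":0},
  {"slide":[-0.02,0,0],"spin":0},
  {"slide":[-0.02,0,0],"spin":0},
  {"slide":[-0.01,0,0],"spin":0},
  {"slide":[0,0,0],"spin":0},
  {"slide":[0,0,0],"spin":0},
])

```text
t: 12.9
eef_pos: [486.2, -42.5, 57.1]
tcp_rot: [3.141, 0.001, 1.444]
ft_force: [-1.2, -5.3, 4.8]
opening: 0.458
grip_force: 30.0
```

```bash
python3 -c "
from h import *
T=read_camera('top');S=read_camera('scene')
up=lambda c,x,y,w,h:cv2.resize(c['color'][y:y+h,x:x+w,::-1],(w*6,h*6),interpolation=3)
cv2.imwrite('pics/p2.png',np.vstack([up(T,200,165,130,50),up(S,190,170,130,50)]))
c,_,_=blob(T,'yellow',(210,175,240,210));print(c,ray(T,c,75))
print(state()['eef_pos'],state()['grip_force'])"
```

```text
[224.40310078 193.05426357] [507.43459287 117.43707867  75.        ]
[486.28442386 -42.21529873  57.141647  ] 29.997350871562958
```

View pics/p2.png

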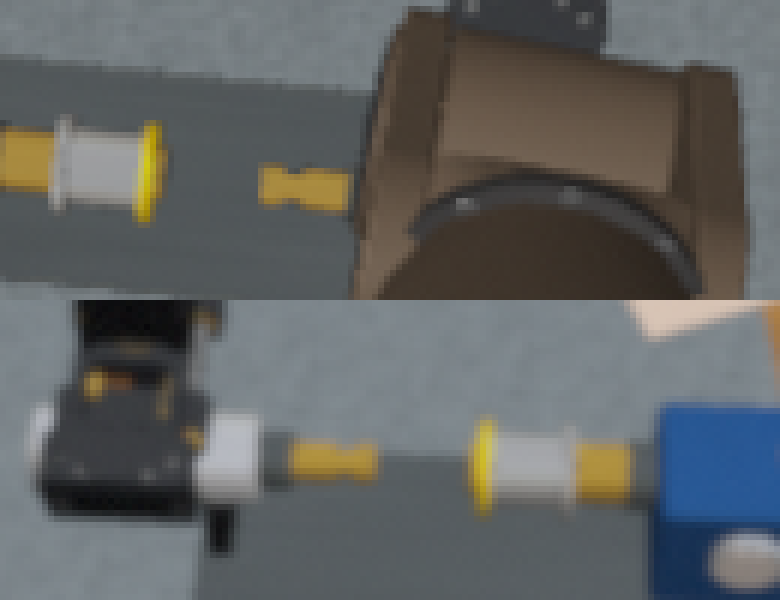

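The bottle is out: in the top crop the nipple tip is at (260,183), and the sleeve's yellow rim at (148,172) is back at its starting place. Next I'll lift and check the cradle pose and where the bottle sits in the grip.

Call:
carry_out([
  {"slide":[0,0,-0.03],"spin":0},
  {"slide":[0,0,-0.06],"spin":0},
  {"slide":[0,0,-0.06],"spin":0},
  {"slide":[0,0,-0.06],"spin":0},
  {"slide":[0,0,-0.03],"spin":0},
  {"slide":[0,0,0],"spin":0.11},
  {"slide":[0,0,0],"spin":0.11},
  {"slide":[0,0,0],"spin":0},
])

```text
t: 13.67
eef_pos: [486.1, -41.6, 153.0]
tcp_rot: [3.142, 0.0, 1.326]
ft_force: [-1.1, -0.7, -1.8]
opening: 0.456
grip_force: 30.0
```

```bash
python3 -c "
from h import *
T=read_camera('top');S=read_camera('scene')
for c,r in((T,(325,130,380,175)),(S,(110,225,165,270))):
    a=blob(c,'green',r); b=cv2.boxPoints(a[1]); print([ray(c,p,10)[:2].round() for p in b],b.round().tolist())
    k=cv2.approxPolyDP(a[2],3,True)[:,0]; print([ (p.tolist(),ray(c,p,10)[:2].round().tolist()) for p in k])
# tip, from the present pose: brass mask
h=cv2.cvtColor(T['color'],cv2.COLOR_RGB2HSV);m=cv2.inRange(h,(15,110,90),(28,255,255));m[:, :228]=0;m[:,300:]=0;m[:180]=0;m[212:]=0
y,x=np.nonzero(m);i=x<=x.min()+1;p=(x.min()-.5,y[i].mean());s=state();z=s['eef_pos'][2]+18
tip=ray(T,p,z);th=s['tcp_rot'][2]
print('tip',p,tip,'offset along tool x',(tip-s['eef_pos'])[:2]@[np.cos(th),np.sin(th)],'lateral',(tip-s['eef_pos'])[:2]@[np.sin(th),-np.cos(th)])
go((620.5,-270),140,-14)"
```

```text
[array([ 597., -202.]), array([ 682., -225.]), array([ 652., -341.]), array([ 567., -318.])] [[332.0, 163.0], [338.0, 135.0], [377.0, 144.0], [371.0, 172.0]]
[([338, 138], [672.0, -224.0]), ([333, 162], [599.0, -206.0]), ([370, 171], [570.0, -316.0]), ([375, 144], [651.0, -335.0])]
[array([ 646., -333.]), array([ 545., -328.]), array([ 581., -201.]), array([ 679., -212.])] [[114.0, 260.0], [120.0, 230.0], [163.0, 238.0], [157.0, 268.0]]
[([124, 231], [550.0, -316.0]), ([115, 259], [642.0, -332.0]), ([153, 267], [675.0, -223.0]), ([161, 243], [599.0, -205.0]), ([154, 236], [574.0, -227.0]), ([151, 241], [590.0, -234.0]), ([130, 238], [576.0, -296.0])]
tip (np.float64(242.5), np.float64(188.41666666666666)) [510.89749542  64.50762958 170.69745897] offset along tool x 108.97046401888873 lateral -1.063505887148184
t 13.77 tcp [486.  -41.6 152.7] yaxis deg -13.75 d_tool mm [-189.9  184.9   12.7] full [-0.4748  0.4622  0.0317]
spin deg 0.25 frac 0.008
```

Call:
carry_out([
  {"slide":[-0.0383,0.0376,0],"spin":0},
  {"slide":[-0.0583,0.0576,0.005],"spin":0},
  {"slide":[-0.0583,0.0576,0.005],"spin":0},
  {"slide":[-0.0583,0.0576,0.005],"spin":0},
  {"slide":[-0.0583,0.0576,0.005],"spin":0},
  {"slide":[-0.0583,0.0576,0.005],"spin":0},
  {"slide":[-0.0583,0.0576,0.005],"spin":0},
  {"slide":[-0.0583,0.0576,0],"spin":0},
  {"slide":[-0.02,0.02,0],"spin":0.02},
  {"slide":[0,0,0],"spin":0},
  {"slide":[0,0,0],"spin":0},
])

```text
t: 14.68
eef_pos: [619.9, -267.0, 139.8]
tcp_rot: [-3.14, -0.001, 1.319]
ft_force: [-0.0, 0.2, -3.0]
opening: 0.455
grip_force: 30.0
```

```bash
python3 -c "
from h import *
go((620.7,-266.6),50,-14.5)
T=read_camera('top');S=read_camera('scene')
up=lambda c,x,y,w,h:cv2.resize(c['color'][y:y+h,x:x+w,::-1],(w*4,h*4),interpolation=3)
cv2.imwrite('pics/p3.png',np.hstack([up(T,290,110,100,110),up(S,90,170,100,110)]))"
```

```text
t 14.68 tcp [ 619.9 -267.   139.8] yaxis deg -14.43 d_tool mm [ 0.6  0.7 89.8] full [0.0015 0.0016 0.2246]
spin deg 0.07 frac 0.002
```

View pics/p3.png

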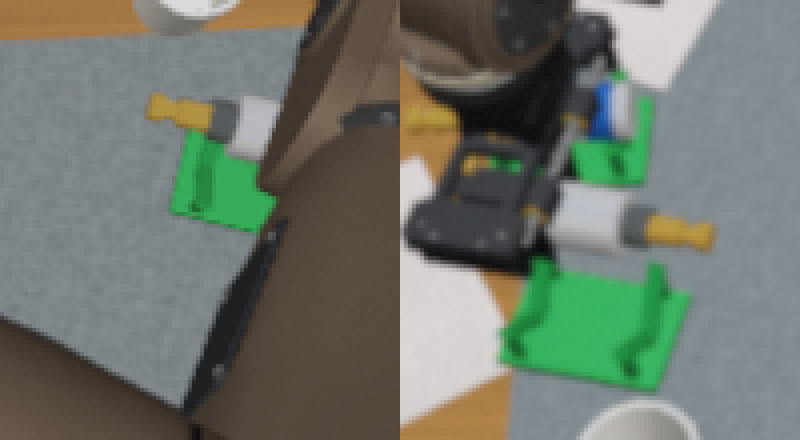

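The bottle hovers parallel to the empty cradle, with its nipple at (150,105) in the top half and the cradle at (595,325) in the scene half. I'll lower it.

Call:
carry_out([
  {"slide":[0,0,0.03],"spin":0},
  {"slide":[0,0,0.05],"spin":0},
  {"slide":[0,0,0.05],"spin":0},
  {"slide":[0,0,0.05],"spin":0},
  {"slide":[0,0,0.03],"spin":0},
  {"slide":[0,0,0.02],"spin":0},
  {"slide":[0,0,0.01],"spin":0},
  {"slide":[0,0,0.01],"spin":0},
  {"slide":[0,0,0.01],"spin":0},
  {"slide":[0,0,0.01],"spin":0},
  {"slide":[0,0,0],"spin":0},
  {"slide":[0,0,0],"spin":0},
])

```text
t: 15.78
eef_pos: [620.5, -267.1, 33.2]
tcp_rot: [3.141, -0.0, 1.318]
ft_force: [0.0, 0.3, -1.4]
opening: 0.462
grip_force: 30.0
```

Call:
carry_out([
  {"slide":[0,0,0.005],"spin":0},
  {"slide":[0,0,0.005],"spin":0},
  {"slide":[0,0,0.004],"spin":0},
  {"slide":[0,0,0],"spin":0},
  {"slide":[0,0,0],"spin":0},
])

```text
t: 16.2
eef_pos: [620.8, -267.1, 27.9]
tcp_rot: [3.14, -0.0, 1.318]
ft_force: [0.1, 0.6, 2.9]
opening: 0.456
grip_force: 30.0
```

Call:
carry_out([
  {"slide":[0,0,0.003],"spin":0},
  {"slide":[0,0,0],"spin":0},
  {"slide":[0,0,0],"spin":0},
])

```text
t: 16.45
eef_pos: [620.9, -267.1, 27.7]
tcp_rot: [3.14, -0.0, 1.318]
ft_force: [-1.8, 2.5, 12.6]
opening: 0.457
grip_force: 30.0
```

Call:
carry_out([
  {"slide":[0,0,0],"spin":0},
  {"slide":[0,0,0],"spin":0},
  {"slide":[0,0,0],"spin":0},
  {"slide":[0,0,0],"spin":0},
  {"slide":[0,0,0],"spin":0},
  {"slide":[0,0,0],"spin":0},
], hand=0.3)

```text
t: 16.95
eef_pos: [620.4, -267.0, 26.0]
tcp_rot: [-3.141, -0.0, 1.318]
ft_force: [0.5, -0.1, 0.9]
opening: 0.699
grip_force: 0.0
```

Call:
carry_out([
  {"slide":[0,0,-0.04],"spin":0},
  {"slide":[0,0,-0.08],"spin":0},
  {"slide":[0,0,-0.09],"spin":0},
  {"slide":[0,0,-0.09],"spin":0},
  {"slide":[0,0,-0.09],"spin":0},
  {"slide":[0.09,0,0],"spin":0},
  {"slide":[0.09,0,0],"spin":0},
  {"slide":[0.09,0,0],"spin":0},
  {"slide":[0.09,0,0],"spin":0},
  {"slide":[0.09,0,0],"spin":0},
  {"slide":[0,0,0],"spin":0},
  {"slide":[0,0,0],"spin":0},
])

```text
t: 17.95
eef_pos: [665.6, -90.9, 182.1]
tcp_rot: [-3.141, -0.0, 1.321]
ft_force: [-0.5, -0.9, 0.2]
opening: 0.699
grip_force: 0.0
```

```bash
python3 -c "
from h import *
T=read_camera('top');S=read_camera('scene')
up=lambda c,x,y,w,h,s:cv2.resize(c['color'][y:y+h,x:x+w,::-1],(w*s,h*s),interpolation=3)
cv2.imwrite('pics/p4.png',np.vstack([np.hstack([up(T,310,110,100,70,4),up(S,90,210,100,70,4)]),up(S,190,160,160,60,5)]))
a=blob(T,'orange',(315,130,390,185));b=blob(S,'orange',(95,210,170,270));print('band',ray(T,a[0],45),ray(S,b[0],50))
a=blob(T,'white',(325,125,370,180));print('white',ray(T,a[0],45),[ray(T,p,45)[:2].round() for p in cv2.boxPoints(a[1])])"
```

```text
band [ 611.6635047 -307.8245797   45.       ] [ 612.79876398 -307.77935326   50.        ]
white [ 676.57220171 -285.17872642   45.        ] [array([ 703., -259.]), array([ 702., -309.]), array([ 645., -306.]), array([ 646., -257.])]
```

View pics/p4.png

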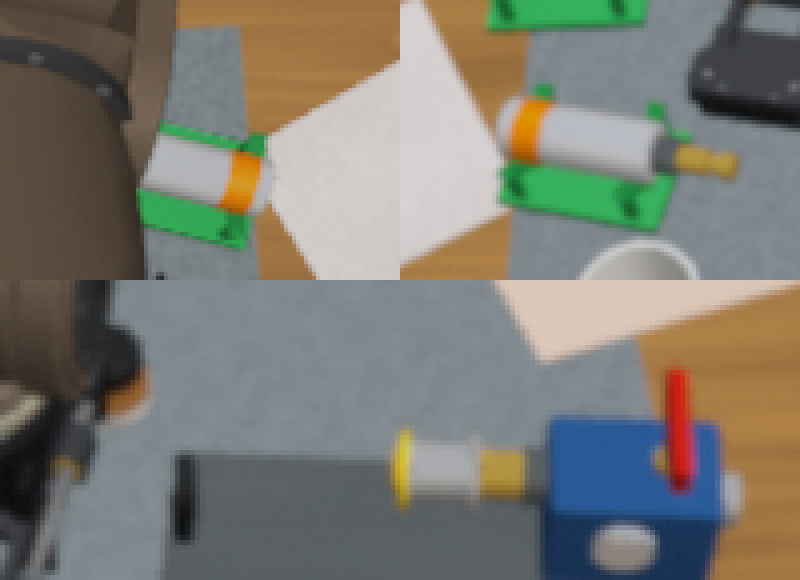

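The bottle lies level in the V's of the empty cradle, with the orange band at (530,132) in the scene crop. Its origin works out at (620,-274), about 4 mm from the cradle's centre. The sleeve is home at (403,470), the handle stands across at (680,430), and the gripper is clear, so I'm handing in.

```bash
python3 -c "
from cell import job_done
print(job_done())"
```

```text
the job is handed in; nothing more can be done
None
```

I shut the valve, drew the sleeve back, took the bottle out (the sleeve snapped home) and laid it in the empty green cradle, about 4 mm off centre by my measurement; the job is handed in at about 18 s, but no verdict came back.

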